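# Run the nut-carving carriage past the drying lamp and brake it at the pointer

### The job

Send the low-friction carriage with the freshly lacquered nut carvings along its rail so that it passes in front of the drying lamp at a steady 6 to 16 cm/s, then brake it gently on its front pad so that it comes to rest with its index fin at the brass pointer and stands there untouched for a few seconds, without ever running into the end stop. Touch the carriage only on its two soft sprung pads, never push a pad hard or let the carriage race, leave it standing free at the end, and leave everything else on the bench alone.

Things in the scene. Friction and masses are not known exactly. Their poses are not given: they have to be found in the camera images.
- rail: Fixed straight rail on an aluminium plate 110 wide, 660 long, 8 mm thick, lying crosswise on the bench. Origin: centre of the plate's underside. Its y axis is the carriage's forward direction (roughly world +y), x points away from the robot, z up. Dark steel stop lugs (90 wide, tops 37 mm high) at y = +-297 mm.
- carriage (a joint): Travel s of the carriage along the rail's +y, m: 0 at the rear stop, 0.46 at the end (front) stop. Its centre lies at y = s - 0.23, x = 0 in the rail's frame. Starts at rest, s 0.005 to 0.03. Very low friction: about 0.004 N dry plus 0.05 N per m/s. Nominal moving mass 0.78 kg (may really be 22 % less to 31 % more).
- carriage_center (a point): The carriage's centre, on the top face of its grey housing, 88 mm above the bench; axes parallel to the rail's. The housing, not to be touched, is 116 mm across the rail, 120 mm along it, 34 to 88 mm above the bench, with three nut carvings on top (to 106 mm) and a small steel index fin in the middle of its far side. This point must line up with the pointer along the rail.
- rear_pad (a joint): How far the rear pad is pushed in, m: 0 free, 0.04 fully in. Each pad telescopes along the rail into the housing on a soft spring: nominal 12 N/m, no preload, little damping (0.3 N per m/s), so that the carriage bounces off anything that stands still. Pad mass 0.04 kg.
- front_pad (a joint): How far the front pad is pushed in, m: 0 free, 0.04 fully in. Same spring as the rear pad.
- rear_pad_face (a point): Middle of the outer face of the rear (-y) pad, a black block 96 mm wide across the rail, 36 mm high (43 to 79 mm above the bench). Free, the face stands 105 mm behind the carriage's centre; the point is 61 mm above the bench and moves with the pad.
- front_pad_face (a point): The same for the front (+y) pad: free, its face stands 105 mm ahead of the carriage's centre.
- lamp: White drying lamp head 60 x 50 x 30 mm (120 to 154 mm above the bench) on a steel post with a round dark foot, beyond the rail, window facing it. Origin: on the bench below the window, 130 mm from the rail's centre line; axes parallel to the rail's. The carriage is in front of it when its centre is within 30 mm of this origin along the rail (s 0.09 to 0.13 at the lamp's middle).
- pointer: Steel post 80 mm high beyond the rail with a brass blade 42 mm long, 6 mm thick, reaching towards the rail at 74 mm height. Origin: on the bench below the blade's tip, 80 mm from the rail's centre line; axes parallel to the rail's. The carriage's centre (its fin) must come to rest level with it along the rail (s 0.33 to 0.38), 80 to 130 mm short of the stop.
Things that resemble listed ones, but are neither listed nor needed, are in the scene too. Leave any orange look-alike of the lamp alone.

How it is judged:
By the outcome, as a careful person would: the job done as asked, in the order asked, and still so for the second after the job is handed in, with the robot touching nothing.
It also fails if it takes over 48 s, if anything falls off the work surface, if the arm or the gripper's body presses on something with over 40 N, if the wrist force passes 120 N, or if a joint passes its speed limit or range.

### The arm

A 6-joint arm with a two-finger parallel gripper is mounted at the origin on the work surface. World frame = base frame: x ahead of the robot, y to its left, z up, the work surface at z = 0. Lengths are in m, angles in rad, forces in N, time in s.
With the tool pointing down it reaches from about 0.275 to 0.775 m from the base axis. Payload 14.6 kg.
Tool frame: the origin (TCP) lies midway between the tips of the shut fingers; the grasp point (between the pads) lies 19 mm behind it; z points along the fingers, y is the line along which they close (so a half turn about z gives the same grasp; the last joint's range is limited). The gripper opens to 85 mm and grips with 20 to 120 N. Pads are 22 mm wide; open, the fingers measure 114 mm over their backs; the gripper's body (76 mm by 85 mm) begins 54 mm behind the grasp point. The pads swing forward as they close: fully open they stand 13 mm farther back than shut.
Start: joints at [1.031, 0.263, -0.048, 1.259, 0, 1.415], TCP at [0.197, 0.487, 0.231] pointing down, gripper open.
Joint ranges: [-2.65, 2.65], [-0.89, 1.7], [-1.18, 1.37], [-2.13, 2.11], [-1.35, 1.29], [-3.14, 3.14]. Speed limits (rad/s): [1.89, 1.89, 2.57, 2.79, 3.14, 3.14].

### API

Orientations are given as a unit quaternion [w, x, y, z].
In Python, from workcell import get_obs, snapshot, hand_in gives the robot as it stands.
- The arm moves only by the tool drive_tool, never from a script. Its argument "plan" is a list of rows, each a list of 7 numbers: the shift along the world's x, y, z normalised to -1 to 1, where 1 is 20 mm, then the turn, a rotation vector about the world's x, y, z normalised to -1 to 1, where 1 is 6 degrees, then the opening, from -1 (shut) to 1 (fully open). In form: [[x, y, z, rx, ry, rz, gripper], ...]. A call has 1 to 8 rows; each row shifts and turns the commanded pose from where the row before left it; what a row does not reach is not made up. A row lasts 1/12 s, in which the tool goes at most 41.7 mm and 7.16 degrees, less where a joint would pass 70% of its speed; a pose out of reach is approached as far as the arm can. A call with a number of a shift or a turn outside -1 to 1 is refused whole. A call with a gripper value outside its range is refused whole. The fingers move at their own pace and stop on an object; "squeeze" is the grip in N (left out, the last holds). Time passes only in rows, so rows that do not move let the fingers close. It gives the time, the measured TCP pose, the force, the opening and the grip force at its end, in the units of the state.
- get_obs(): the state, without advancing time (a new reading comes with each control period).
- snapshot(name): name is "scene" or "top" or "wrist"; returns a dict with "image" (400x640x3 uint8, red, green, blue), "intrinsics" (3x3 intrinsics, pixels), "R" (3x3) and "t" (3): a world point X has camera coordinates R X + t. Camera axes: x right, y down, z forward; pixel columns grow to the right and rows downward; lengths in m; the calibration is good to about 2 mm. A picture is of the moment at which its call begins. There is no depth.
- hand_in(): hands the job in; it is judged then, once.
The state is a dict: "time": time; "joint_positions": joint angles; "joint_vel": joint speeds; "effort": joint torques, N m; "eef_pos": TCP position; "tool_rot": TCP orientation; "wrist_force": force on the tool from outside, world axes, zero at the start; "moment": the same for the moment, N m; "gripper_width": finger opening in m; "grip_force": force on a finger pad.
Only numpy, scipy, OpenCV 4.12 (cv2) and the standard library are available. Lean on these libraries where they do the work, as an engineer would, in place of code of your own. Each camera call takes 0.05 s, during which the arm holds its last target. There are 200 camera calls.

## Working session

There is one attempt and no reset: what is moved stays moved. The work goes in short steps, Python scripts to look and compute and a tool call to move; the robot and the scene stay as the last step left them, time stands still between calls to the robot, and variables do not carry over. Pictures are saved under pics/ and viewed, at most 10 in all, crops included, and the job is handed in when it is done.

Besides the shell and the picture viewer there is one more tool, called by a JSON object that holds its "method" and its "body", one argument or row to a line. drive_tool: Moves the arm, as the interface text tells. Scaled input: -1 to 1 covers 20 mm each way for a shift and 6 degrees each way for a turn. Its arguments: {"type":"object","properties":{"plan":{"type":"array","items":{"type":"array","items":{"type":"number"}}},"squeeze":{"type":"number"}},"required":["plan"]}

```bash
mkdir -p pics; ls; cat > h.py <<'E'
from workcell import get_obs, snapshot, hand_in
import numpy as np, cv2, pickle
def save(n,f):
    s=snapshot(n); cv2.imwrite(f'pics/{f}.png',s['image'][:,:,::-1]); pickle.dump(s,open(f'pics/{f}.pkl','wb')); return s
def atz(s,uv,z):
    K=np.array(s['intrinsics']);R=np.array(s['R']);t=np.array(s['t'])
    d=R.T@np.linalg.inv(K)@np.array([uv[0],uv[1],1.]); c=-R.T@t
    return c+d*(z-c[2])/d[2]
def proj(s,X):
    p=np.array(s['intrinsics'])@(np.array(s['R'])@np.array(X)+np.array(s['t'])); return p[:2]/p[2]
E
python3 - <<'E'
from h import *
a=save('scene','scene0');b=save('top','top0')
for s in(a,b): print(-np.array(s['R']).T@s['t'])
o=get_obs();print(o['time'],o['eef_pos'],o['tool_rot'])
E
```

```text
pics
[ 1.11328291 -0.34399166  1.22164847]
[ 0.26871233 -0.14399906  1.35260087]
0.1 [0.19693706 0.48639107 0.23087738] [-1.53304948e-04  1.91190804e-01  9.81552773e-01 -4.55584775e-04]
```

View pics/scene0.png

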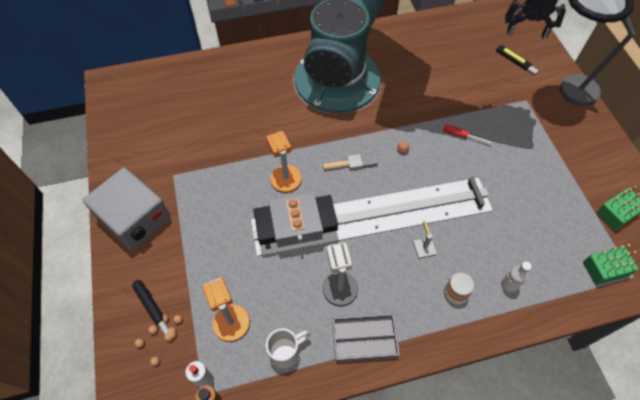

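View pics/top0.png

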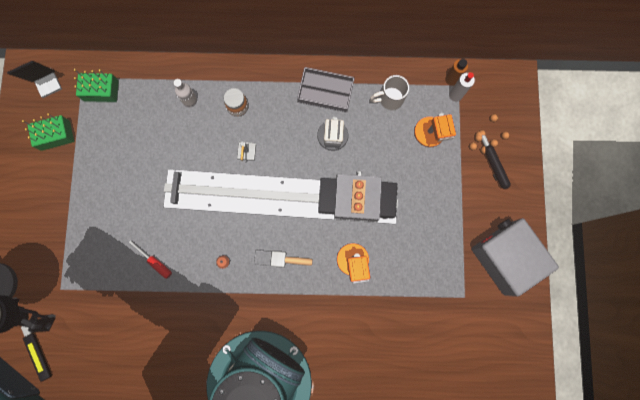

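The top view shows the carriage near (358,197), the front stop lug at (175,187), the lamp (white head) at (334,128), and the pointer at (246,150). Two orange look-alikes stand at (355,262) and (435,128). I'll enlarge it.

```bash
python3 - <<'E'
import cv2
a=cv2.imread('pics/top0.png')[110:285,155:415]
cv2.imwrite('pics/c1.png',cv2.resize(a,None,fx=3,fy=3,interpolation=cv2.INTER_CUBIC))
a=cv2.imread('pics/scene0.png')[170:310,245:505]
cv2.imwrite('pics/c2.png',cv2.resize(a,None,fx=3,fy=3,interpolation=cv2.INTER_CUBIC))
E
```

```text
(no output)
```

View pics/c1.png

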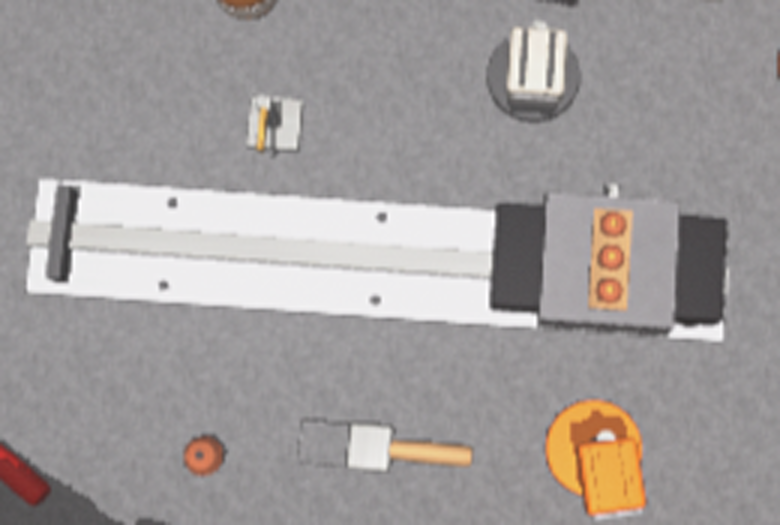

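View pics/c2.png

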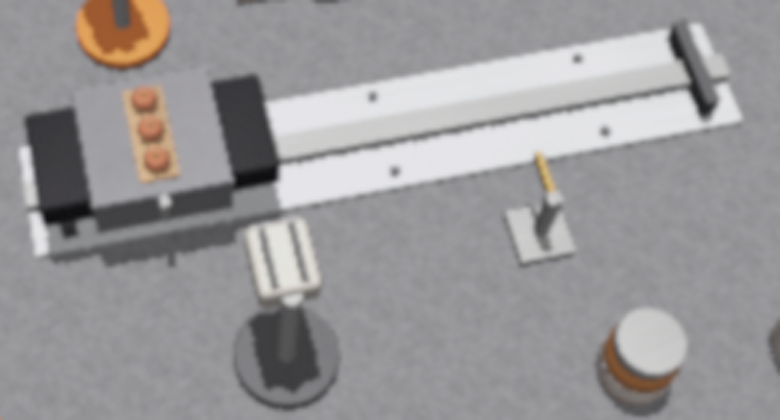

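The crops give enough pixel points, so I'll fit the rail, carriage, pointer and lamp from both views.

```bash
cat > fit.py <<'E'
from h import *
from scipy.optimize import least_squares
T=pickle.load(open('pics/top0.pkl','rb'));S=pickle.load(open('pics/scene0.pkl','rb'))
t=lambda x,y:(155+(x+.5)/3-.5,110+(y+.5)/3-.5)
s=lambda x,y:(245+(x+.5)/3-.5,170+(y+.5)/3-.5)
L=[ # cam, pix, rail xyz
(T,t(40,179),(.055,.33,.008)),(T,t(26,293),(-.055,.33,.008)),(T,t(722,340),(-.055,-.33,.008)),
(S,s(702,24),(-.055,.33,.008)),(S,s(741,121),(.055,.33,.008)),(S,s(42,253),(.055,-.33,.008))]
C=[(T,t(545,194),(.058,.06)),(T,t(678,201),(.058,-.06)),(T,t(672,325),(-.058,-.06)),(T,t(541,317),(-.058,.06)),
(S,s(78,88),(-.058,-.06)),(S,s(208,70),(-.058,.06)),(S,s(230,188),(.058,.06)),(S,s(93,208),(.058,-.06))]
def W(p,X):
    c,n=np.cos(p[2]),np.sin(p[2]); return np.array([p[0]+c*X[0]-n*X[1],p[1]+n*X[0]+c*X[1],X[2]])
def res(p):
    r=[proj(c,W(p,X))-q for c,q,X in L]
    r+=[proj(c,W(p,(X[0],X[1]+p[3]-.23,.088)))-q for c,q,X in C]
    return np.ravel(r)
f=least_squares(res,[.5,0,0,.02]);p=f.x
print('rail x,y,yaw,s',p,'\n',f.fun.reshape(-1,2).round(1).tolist())
def tri(qs,p):
    f=least_squares(lambda X:np.ravel([proj(c,X)-q for c,q in qs]),[.5,0,.1]);X=f.x
    c,n=np.cos(p[2]),np.sin(p[2]);d=X-[p[0],p[1],0]
    print('world',X.round(4),'rail',(c*d[0]+n*d[1]).round(4),'s=',(-n*d[0]+c*d[1]+.23).round(4),'res',f.fun.round(1))
if __name__=='__main__':
    tri([(T,t(262,151)),(S,s(539.5,154))],p)
    tri([(T,t(266.5,98)),(S,s(550,190))],p)
    print('lamp');
    for a,b in (((511,29),(320,284)),((566,31),(260,298)),((562,98),(247,228)),((507,93),(306,219))): tri([(T,t(*a)),(S,s(*b))],p)
    np.save('rail.npy',p)
E
python3 fit.py
```

```text
rail x,y,yaw,s [ 0.51401469 -0.04202466 -0.04924254  0.01701687] 
 [[-0.8, -1.1], [-0.7, -1.3], [0.0, -1.0], [-0.3, -1.2], [0.9, -0.8], [-2.3, 0.5], [0.3, -2.0], [0.3, -1.3], [0.2, -0.1], [-1.1, -0.5], [-2.3, -0.0], [-0.6, -2.1], [1.2, -2.9], [-0.1, -0.7]]
world [0.599  0.0644 0.0696] rail 0.0796 s= 0.3405 res [-0.9 -0.3 -0.9  0.1]
world [0.6425 0.0565 0.0894] rail 0.1234 s= 0.3347 res [ 0.1  0.   0.1 -0. ]
lamp
world [ 0.6944 -0.163   0.1409] rail 0.1862 s= 0.118 res [-0. -0. -0.  0.]
world [ 0.6937 -0.2111  0.1408] rail 0.1878 s= 0.07 res [-0.1 -0.  -0.1  0. ]
world [ 0.6335 -0.2067  0.1399] rail 0.1274 s= 0.0714 res [-0.7 -0.2 -0.7  0. ]
world [ 0.6373 -0.159   0.1386] rail 0.1289 s= 0.1192 res [-0.6 -0.2 -0.6  0. ]
```

Rail yaw is -2.8°. The carriage starts at s≈0.017, the lamp's middle is at s≈0.095 and the pointer at s≈0.34. First I'll move high to a spot behind the rear pad, with the fingers shut and the closing line turned along the rail.

{"method": "drive_tool", "body": {
  "plan": [
    [0.311, -0.926, 0, 0, 0, 0.4, -1],
    [0.311, -0.926, 0, 0, 0, 0.4, -1],
    [0.311, -0.926, 0, 0, 0, 0.4, -1],
    [0.311, -0.926, 0, 0, 0, 0.4, -1],
    [0.311, -0.926, 0, 0, 0, 0.4, -1],
    [0.311, -0.926, 0, 0, 0, 0.4, -1],
    [0.311, -0.926, 0, 0, 0, 0.4, -1],
    [0.311, -0.926, 0, 0, 0, 0.4, -1]
  ]
}}

```text
time: 0.77
eef_pos: [0.2468, 0.3374, 0.2311]
tool_rot: [-0.0, 0.024, 1.0, -0.0]
wrist_force: [0.4, 0.7, -0.3]
gripper_width: -0.0002
grip_force: 0.0
```

{"method": "drive_tool", "body": {
  "plan": [
    [0.311, -0.926, 0, 0, 0, 0, -1],
    [0.311, -0.926, 0, 0, 0, 0, -1],
    [0.311, -0.926, 0, 0, 0, 0, -1],
    [0.311, -0.926, 0, 0, 0, 0, -1],
    [0.311, -0.926, 0, 0, 0, 0, -1],
    [0.311, -0.926, 0, 0, 0, 0, -1],
    [0.311, -0.926, 0, 0, 0, 0, -1],
    [0.311, -0.926, 0, 0, 0, 0, -1]
  ]
}}

```text
time: 1.43
eef_pos: [0.2966, 0.1894, 0.2312]
tool_rot: [-0.0, 0.025, 1.0, -0.0]
wrist_force: [0.6, 0.8, 0.3]
gripper_width: -0.0002
grip_force: 0.0
```

{"method": "drive_tool", "body": {
  "plan": [
    [0.311, -0.926, 0, 0, 0, 0, -1],
    [0.311, -0.926, 0, 0, 0, 0, -1],
    [0.311, -0.926, 0, 0, 0, 0, -1],
    [0.311, -0.926, 0, 0, 0, 0, -1],
    [0.311, -0.926, 0, 0, 0, 0, -1],
    [0.311, -0.926, 0, 0, 0, 0, -1],
    [0.311, -0.926, 0, 0, 0, 0, -1],
    [0.311, -0.926, 0, 0, 0, 0, -1]
  ]
}}

```text
time: 2.1
eef_pos: [0.3463, 0.0412, 0.2312]
tool_rot: [-0.0, 0.025, 1.0, 0.0]
wrist_force: [0.3, -0.0, 0.1]
gripper_width: 0.0003
grip_force: 0.0
```

{"method": "drive_tool", "body": {
  "plan": [
    [0.311, -0.926, 0, 0, 0, 0, -1],
    [0.311, -0.926, 0, 0, 0, 0, -1],
    [0.311, -0.926, 0, 0, 0, 0, -1],
    [0.311, -0.926, 0, 0, 0, 0, -1],
    [0.311, -0.926, 0, 0, 0, 0, -1],
    [0.311, -0.926, 0, 0, 0, 0, -1],
    [0.311, -0.926, 0, 0, 0, 0, -1],
    [0.311, -0.926, 0, 0, 0, 0, -1]
  ]
}}

```text
time: 2.77
eef_pos: [0.3961, -0.107, 0.2311]
tool_rot: [-0.0, 0.025, 1.0, 0.0]
wrist_force: [-0.0, 0.2, 0.1]
gripper_width: -0.0001
grip_force: 0.0
```

{"method": "drive_tool", "body": {
  "plan": [
    [0.311, -0.926, 0, 0, 0, 0, -1],
    [0.311, -0.926, 0, 0, 0, 0, -1],
    [0.311, -0.926, 0, 0, 0, 0, -1],
    [0.311, -0.926, 0, 0, 0, 0, -1],
    [0.311, -0.926, 0, 0, 0, 0, -1],
    [0.311, -0.926, 0, 0, 0, 0, -1],
    [0.311, -0.926, 0, 0, 0, 0, -1],
    [0.311, -0.926, 0, 0, 0, 0, -1]
  ]
}}

```text
time: 3.43
eef_pos: [0.4459, -0.2551, 0.231]
tool_rot: [-0.0, 0.025, 1.0, 0.0]
wrist_force: [-0.2, 0.4, -1.0]
gripper_width: -0.0001
grip_force: 0.0
```

{"method": "drive_tool", "body": {
  "plan": [
    [0.311, -0.926, 0, 0, 0, 0, -1],
    [0.311, -0.926, 0, 0, 0, 0, -1],
    [0.311, -0.926, 0, 0, 0, 0, -1],
    [0.311, -0.926, 0, 0, 0, 0, -1],
    [0.311, -0.926, 0, 0, 0, 0, -1],
    [0.311, -0.926, 0, 0, 0, 0, -1],
    [0.311, -0.926, 0, 0, 0, 0, -1],
    [0.311, -0.926, 0, 0, 0, 0, -1]
  ]
}}

```text
time: 4.1
eef_pos: [0.4958, -0.4032, 0.2308]
tool_rot: [-0.0, 0.025, 1.0, 0.0]
wrist_force: [-0.7, -0.4, 0.5]
gripper_width: -0.0002
grip_force: 0.0
```

```bash
python3 - <<'E'
from h import *
o=get_obs();print(o['time'],o['eef_pos'],o['joint_positions'],o['wrist_force'])
a=save('wrist','w1')
p=np.load('rail.npy')
from fit import W
for n,X in dict(rearface=(0,p[3]-.335,.079),pushstart=(0,p[3]-.335-.04,.058)).items(): print(n,W(p,X))
E
```

```text
4.1 [ 0.49575671 -0.40317549  0.23084929] [-8.10197522e-01  4.66800099e-01  2.68198634e-01  1.37291755e+00
  2.29616748e-05 -7.60461730e-01] [-0.68525162 -0.38038769  0.4737278 ]
rail x,y,yaw,s [ 0.51401469 -0.04202466 -0.04924254  0.01701687] 
 [[-0.8, -1.1], [-0.7, -1.3], [0.0, -1.0], [-0.3, -1.2], [0.9, -0.8], [-2.3, 0.5], [0.3, -2.0], [0.3, -1.3], [0.2, -0.1], [-1.1, -0.5], [-2.3, -0.0], [-0.6, -2.1], [1.2, -2.9], [-0.1, -0.7]]
rearface [ 0.49836272 -0.35962234  0.079     ]
pushstart [ 0.49639382 -0.39957386  0.058     ]
```

View pics/w1.png

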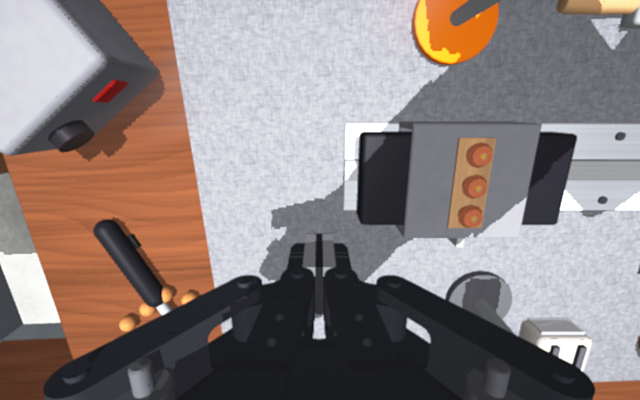

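The wrist picture shows the rear pad's outer edge at about (360,135)-(360,222), and the fins and lamp lie toward +x. I'll check the fit against it and get the tool extents.

```bash
python3 - <<'E' | tail -n +3
from h import *
from fit import W
p=np.load('rail.npy'); s=pickle.load(open('pics/w1.pkl','rb'))
print(-np.array(s['R']).T@s['t'])
for X in [(-.048,p[3]-.335,.079),(.048,p[3]-.335,.079),(-.058,p[3]-.29,.088),(.058,p[3]-.29,.088),(.058,p[3]-.17,.088),(-.058,p[3]-.17,.088),(-.055,-.33,.008),(.055,-.33,.008)]: print(proj(s,W(p,X)).round(1))
for z in (.231,.24): print(atz(s,(295,245),z),atz(s,(346,245),z),atz(s,(320,235),z))
E
```

```text
[ 0.42558963 -0.40017904  0.37297797]
[364.2 133.9]
[360.3 226.4]
[414.5 123.7]
[404.5 238.7]
[520.2 238.7]
[543.7 123.8]
[345.6 123.2]
[343.4 210.8]
[ 0.49257875 -0.41575833  0.231     ] [ 0.49388002 -0.38928303  0.231     ] [ 0.48759916 -0.40251223  0.231     ]
[ 0.4883323  -0.41477075  0.24      ] [ 0.48955109 -0.38997373  0.24      ] [ 0.48366837 -0.40236433  0.24      ]
```

The fit matches the wrist view to within 2 mm, and the fingers' half thickness is about 14 mm. Next I'll descend and then close the gap.

{"method": "drive_tool", "body": {
  "plan": [
    [0, 0, -1, 0, 0, 0, -1],
    [0, 0, -1, 0, 0, 0, -1],
    [0, 0, -1, 0, 0, 0, -1],
    [0, 0, -1, 0, 0, 0, -1],
    [0, 0, -1, 0, 0, 0, -1],
    [0, 0, -1, 0, 0, 0, -1],
    [0, 0, -1, 0, 0, 0, -1],
    [0, 0, -1, 0, 0, 0, -1]
  ]
}}

```text
time: 4.82
eef_pos: [0.4954, -0.402, 0.0701]
tool_rot: [-0.0, 0.025, 1.0, 0.0]
wrist_force: [-0.3, -0.1, -0.8]
gripper_width: 0.0001
grip_force: 0.0
```

{"method": "drive_tool", "body": {
  "plan": [
    [0.01, 0.2, -0.75, 0, 0, 0, -1],
    [0.01, 0.2, 0, 0, 0, 0, -1],
    [0.01, 0.2, 0, 0, 0, 0, -1],
    [0.01, 0.2, 0, 0, 0, 0, -1],
    [0, 0, 0, 0, 0, 0, -1]
  ]
}}

```text
time: 5.23
eef_pos: [0.4969, -0.3859, 0.0575]
tool_rot: [0.001, 0.025, 1.0, -0.0]
wrist_force: [0.8, 0.1, 0.8]
gripper_width: -0.0
grip_force: 0.0
```

```bash
python3 - <<'E'
from h import *
o=get_obs();print(o['time'],o['eef_pos'],o['wrist_force'])
a=save('wrist','w2'); b=save('scene','s2')
x=cv2.resize(cv2.imread('pics/w2.png')[80:320,220:540],(640,480));cv2.imwrite('pics/w2c.png',x)
E
```

```text
5.2333 [ 0.496939   -0.3859136   0.05750552] [0.78782993 0.12350497 0.7723541 ]
```

View pics/w2c.png

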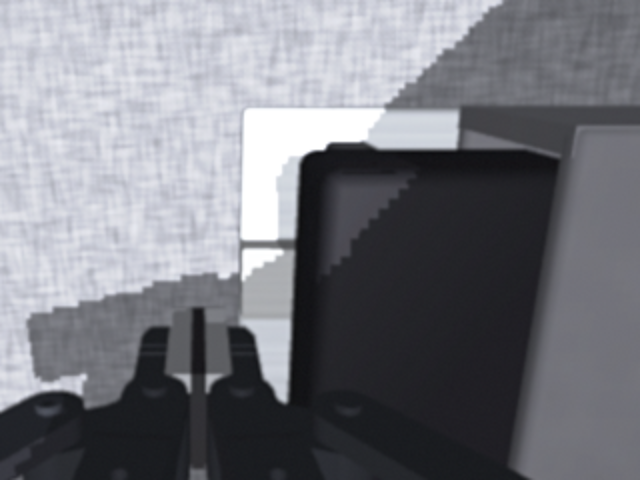

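The gap is about 10 mm. Before pushing I'll check how high the wide knuckles hang, so they clear the housing.

```bash
python3 - <<'E' 
from h import *
s=pickle.load(open('pics/w1.pkl','rb'))
for z in (.24,.26,.27,.28,.29,.3,.31): print(round(z-.231,3),[ (atz(s,q,z)-[.4958,-.4032,0])[:2].round(3).tolist() for q in ((390,290),(400,276),(330,245),(346,245),(350,270))])
s=pickle.load(open('pics/w2.pkl','rb'))
for q,z in (((349,250),.0575),((349,250),.07),((367,250),.079)): print(atz(s,q,z))
E
```

```text
0.009 [[0.02, 0.035], [0.012, 0.04], [-0.007, 0.005], [-0.006, 0.013], [0.007, 0.015]]
0.029 [[0.006, 0.03], [-0.0, 0.034], [-0.016, 0.005], [-0.016, 0.012], [-0.004, 0.013]]
0.039 [[-0.0, 0.028], [-0.006, 0.032], [-0.021, 0.005], [-0.021, 0.011], [-0.01, 0.012]]
0.049 [[-0.007, 0.025], [-0.013, 0.029], [-0.026, 0.005], [-0.025, 0.01], [-0.016, 0.011]]
0.059 [[-0.014, 0.023], [-0.019, 0.026], [-0.031, 0.005], [-0.03, 0.009], [-0.022, 0.01]]
0.069 [[-0.021, 0.021], [-0.025, 0.023], [-0.035, 0.004], [-0.035, 0.009], [-0.028, 0.01]]
0.079 [[-0.028, 0.018], [-0.031, 0.021], [-0.04, 0.004], [-0.04, 0.008], [-0.033, 0.009]]
[ 0.4980474  -0.37052659  0.0575    ]
[ 0.49175425 -0.37160474  0.07      ]
[ 0.48760486 -0.36440491  0.079     ]
```

{"method": "drive_tool", "body": {
  "plan": [
    [0.011, 0.215, 0, 0, 0, 0, -1],
    [0.011, 0.215, 0, 0, 0, 0, -1],
    [0.011, 0.215, 0, 0, 0, 0, -1],
    [0.011, 0.215, 0, 0, 0, 0, -1],
    [0.011, 0.215, 0, 0, 0, 0, -1],
    [0.011, 0.215, 0, 0, 0, 0, -1],
    [0.011, 0.215, 0, 0, 0, 0, -1],
    [0.011, 0.215, 0, 0, 0, 0, -1]
  ]
}}

```text
time: 6.0
eef_pos: [0.4982, -0.3515, 0.0563]
tool_rot: [-0.0, 0.025, 1.0, -0.0]
wrist_force: [-0.0, 0.1, 0.2]
gripper_width: 0.0001
grip_force: 0.1
```

{"method": "drive_tool", "body": {
  "plan": [
    [0.011, 0.215, 0, 0, 0, 0, -1],
    [0.011, 0.215, 0, 0, 0, 0, -1],
    [0.011, 0.215, 0, 0, 0, 0, -1],
    [0.011, 0.215, 0, 0, 0, 0, -1],
    [0.011, 0.215, 0, 0, 0, 0, -1],
    [0.011, 0.215, 0, 0, 0, 0, -1]
  ]
}}

```text
time: 6.5
eef_pos: [0.4995, -0.3257, 0.0563]
tool_rot: [0.0, 0.025, 1.0, -0.0]
wrist_force: [-0.2, -1.1, -0.8]
gripper_width: -0.0001
grip_force: 0.0
```

```bash
python3 - <<'E'
from car import *
s=pickle.load(open('pics/t1.pkl','rb'));S0=pickle.load(open('pics/scene0.pkl','rb'))
cv2.imwrite('pics/r.png',cv2.resize(np.vstack([rect(T0),rect(s),rect(S0)])[:,:,::-1],(800,436)))
E
```

```text
(no output)
```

View pics/r.png

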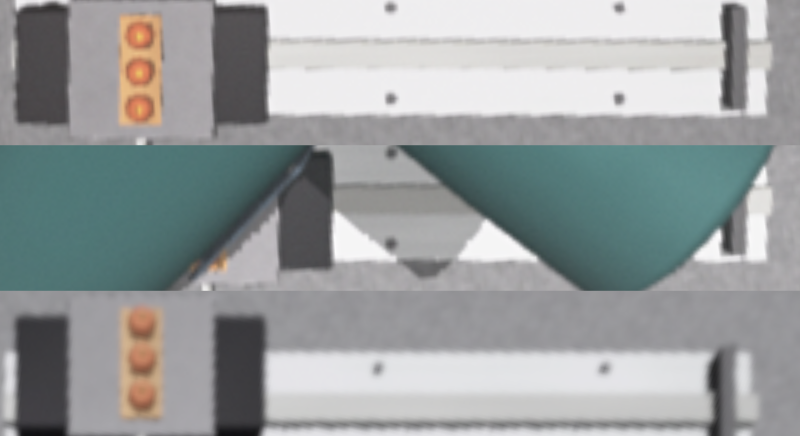

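The carriage is free: the front pad has moved 53 mm, so s≈0.070 at t=6.5. I'll lift now and track it with the scene camera, since the arm hides the top view.

{"method": "drive_tool", "body": {
  "plan": [
    [0.015, 0.3, 1, 0, 0, 0, -1],
    [0.015, 0.3, 1, 0, 0, 0, -1],
    [0.025, 0.5, 1, 0, 0, 0, -1],
    [0.04, 0.8, 0.7, 0, 0, 0, -1]
  ]
}}

```text
time: 6.88
eef_pos: [0.5017, -0.2887, 0.1319]
tool_rot: [0.001, 0.025, 1.0, -0.001]
wrist_force: [-0.8, 0.5, -0.4]
gripper_width: 0.0
grip_force: 0.0
```

```bash
cat >> car.py <<'E'
S0=pickle.load(open('pics/scene0.pkl','rb'))
def travel(s,ref=S0):
    c=int((p[3]-.23+.33)*2000); a=rect(ref)[110:200]; b=rect(s)[100:210]; out=[]
    for lo,hi in ((c-60,c+60),(c+90,c+250),(c-215,c-90)): # nuts, front pad, rear pad
        lo=max(lo,2); t=a[:,lo:hi]; m=cv2.matchTemplate(b,t,cv2.TM_CCOEFF_NORMED); i=np.unravel_index(m.argmax(),m.shape)
        j=min(max(i[1],1),m.shape[1]-2); r=m[i[0],j-1:j+2]; d=(r[0]-r[2])/(2*(r[0]-2*r[1]+r[2]))
        out.append((round(p[3]+(j+d-lo)*.0005,4),round(float(m.max()),2)))
    return out
def look(f,cam='scene'):
    o=get_obs(); s=save(cam,f); print('t',round(o['time'],3),travel(s,S0 if cam=='scene' else T0),'eef',np.round(o['eef_pos'],4))
E
python3 -c "
from car import *
print(travel(pickle.load(open('pics/s2.pkl','rb'))))
look('s3')"
```

```text
[(np.float64(0.0175), 0.79), (np.float64(0.0183), 0.9), (np.float64(0.0181), 0.94)]
t 6.883 [(np.float64(0.1045), 0.65), (np.float64(0.1051), 0.87), (np.float64(0.1046), 0.98)] eef [ 0.5017 -0.2887  0.1319]
```

Speed is about 0.090 m/s in front of the lamp. Now I'll overtake above it.

{"method": "drive_tool", "body": {
  "plan": [
    [0.05, 1, 0, 0, 0, 0, -1],
    [0.05, 1, 0, 0, 0, 0, -1],
    [0.05, 1, 0, 0, 0, 0, -1],
    [0.05, 1, 0, 0, 0, 0, -1],
    [0.05, 1, 0, 0, 0, 0, -1],
    [0.05, 1, 0, 0, 0, 0, -1],
    [0.05, 1, 0, 0, 0, 0, -1],
    [0.05, 1, 0, 0, 0, 0, -1]
  ]
}}

```text
time: 7.6
eef_pos: [0.5093, -0.1272, 0.1301]
tool_rot: [-0.0, 0.025, 1.0, -0.0]
wrist_force: [-0.9, -1.2, 0.6]
gripper_width: -0.0001
grip_force: 0.0
```

{"method": "drive_tool", "body": {
  "plan": [
    [0.05, 1, 0, 0, 0, 0, -1],
    [0.05, 1, 0, 0, 0, 0, -1],
    [0.05, 1, 0, 0, 0, 0, -1],
    [0.05, 1, 0, 0, 0, 0, -1],
    [0.05, 1, 0, 0, 0, 0, -1],
    [0.05, 1, 0, 0, 0, 0, -1],
    [0.05, 1, 0, 0, 0, 0, -1],
    [0.05, 1, 0, 0, 0, 0, -1]
  ]
}}

```text
time: 8.27
eef_pos: [0.5174, 0.0328, 0.1301]
tool_rot: [-0.0, 0.025, 1.0, -0.0]
wrist_force: [0.1, -0.6, 0.7]
gripper_width: -0.0
grip_force: 0.0
```

```bash
python3 -c "
from car import *
look('s4')"
```

```text
t 8.267 [(np.float64(0.2124), 0.97), (np.float64(0.2106), 0.99), (np.float64(0.3722), 0.92)] eef [0.5174 0.0328 0.1301]
```

{"method": "drive_tool", "body": {
  "plan": [
    [0.05, 1, 0, 0, 0, 0, -1],
    [0.05, 1, 0, 0, 0, 0, -1],
    [0.05, 1, 0, 0, 0, 0, -1],
    [0.05, 1, 0, 0, 0, 0, -1],
    [0.05, 1, -0.9, 0, 0, 0, -1],
    [0.04, 0.75, -0.95, 0, 0, 0, -1],
    [0, 0, -0.95, 0, 0, 0, -1],
    [0, 0, -0.9, 0, 0, 0, -1]
  ]
}}

```text
time: 8.98
eef_pos: [0.523, 0.1476, 0.0551]
tool_rot: [-0.0, 0.024, 1.0, -0.0]
wrist_force: [0.1, 0.2, 0.3]
gripper_width: 0.0
grip_force: 0.0
```

```bash
python3 -c "
from car import *
look('s5')"
```

```text
t 8.983 [(np.float64(0.2608), 0.97), (np.float64(0.2609), 0.9), (np.float64(0.422), 0.94)] eef [0.523  0.1476 0.0551]
```

```bash
cat > sim.py <<'E'
import numpy as np
def sim(rows,s0,v0,face0,m=.78,k=12,c=.3,dt=5e-4,hold=0.,tend=4.0,mp=.04,x0=0.):
    # rows: pusher speeds (m/s) per 1/12 s ; face0: pusher contact face as s ; pad face = s+.105-x
    s,v,x,xd=s0,v0,x0,0.; q=face0; t=0; xm=0; rel=None
    while t<tend:
        i=int(t*12); u=rows[i] if i<len(rows) else .2
        q+=u*dt
        f=s+.105-x
        contact=f>=q-1e-9
        if contact:
            x=s+.105-q; xd=v-u; F=k*x+c*xd
            if F<0: contact=False
        else: F=None
        Fs=k*max(x,0)+c*xd if x>0 or xd>0 else 0
        if not contact:
            xd+=(-Fs/mp)*dt; x+=xd*dt
            if x<0: x=0;xd=0.
            if rel is None and xm>0 and q-(s+.105)>.004: rel=(t,s,v)
        xm=max(xm,x)
        a=-Fs/m-(.05*v/m)
        vn=v+a*dt; fr=.004/m*dt
        vn=0 if abs(vn)<=fr else vn-np.sign(vn)*fr
        v=vn; s+=v*dt; t+=dt
    return s,v,xm,rel
E
python3 - <<'E'
from sim import sim
from car import *
def rp(X):
    c,n=np.cos(p[2]),np.sin(p[2]);d=X-[p[0],p[1],0];return round(c*d[0]+n*d[1],4),round(-n*d[0]+c*d[1]+.23,4)
t=lambda x,y:(155+(x+.5)/3-.5,110+(y+.5)/3-.5)
s=lambda x,y:(245+(x+.5)/3-.5,170+(y+.5)/3-.5)
print('ptr top',rp(atz(T0,t(262,151),.074)),'scene',rp(atz(S0,s(539.5,154),.074)),'fin top',rp(atz(T0,t(613,190),.074)),rp(atz(S0,s(165,202),.08)))
for w in (2,4,5,6):
  for u in (.024,.027,.03,.033):
    print(w,u,*[ '%.3f %.3f %.3f |'%(lambda r:(r[0],r[1],r[2]))(sim([0]*w+[u]*30,.2641,.065,.4063,m=m)) for m in (.65,.78,.95)])
E
```

```text
ptr top (np.float64(0.0778), np.float64(0.3371)) scene (np.float64(0.0819), np.float64(0.3415)) fin top (np.float64(0.0638), np.float64(0.0154)) (np.float64(0.0631), np.float64(0.017))
2 0.024 0.336 0.000 0.006 | 0.337 0.000 0.007 | 0.337 0.000 0.009 |
2 0.027 0.344 0.000 0.005 | 0.344 0.000 0.006 | 0.346 0.000 0.008 |
2 0.03 0.359 0.000 0.005 | 0.358 0.000 0.006 | 0.358 0.000 0.007 |
2 0.033 0.380 0.003 0.004 | 0.378 0.003 0.005 | 0.378 0.003 0.006 |
4 0.024 0.329 0.000 0.006 | 0.330 0.000 0.008 | 0.330 0.000 0.009 |
4 0.027 0.335 0.000 0.006 | 0.336 0.000 0.007 | 0.337 0.000 0.008 |
4 0.03 0.345 0.000 0.005 | 0.345 0.000 0.006 | 0.346 0.000 0.007 |
4 0.033 0.362 0.000 0.004 | 0.362 0.000 0.005 | 0.362 0.001 0.006 |
5 0.024 0.326 0.000 0.007 | 0.326 0.000 0.008 | 0.326 0.000 0.009 |
5 0.027 0.330 0.000 0.006 | 0.331 0.000 0.007 | 0.333 0.000 0.008 |
5 0.03 0.339 0.000 0.005 | 0.339 0.000 0.006 | 0.340 0.000 0.007 |
5 0.033 0.353 0.000 0.004 | 0.353 0.000 0.005 | 0.355 0.000 0.006 |
6 0.024 0.322 0.000 0.007 | 0.323 0.000 0.008 | 0.323 0.000 0.009 |
6 0.027 0.326 0.000 0.006 | 0.327 0.000 0.007 | 0.329 0.000 0.008 |
6 0.03 0.333 0.000 0.005 | 0.333 0.000 0.006 | 0.335 0.000 0.007 |
6 0.033 0.344 0.000 0.005 | 0.346 0.000 0.006 | 0.347 0.000 0.007 |
```

{"method": "drive_tool", "body": {
  "plan": [
    [0, 0, 0, 0, 0, 0, -1],
    [0, 0, 0, 0, 0, 0, -1],
    [0.007, 0.13, 0, 0, 0, 0, -1],
    [0.007, 0.13, 0, 0, 0, 0, -1],
    [0.007, 0.13, 0, 0, 0, 0, -1],
    [0.007, 0.13, 0, 0, 0, 0, -1]
  ]
}}

```text
time: 9.53
eef_pos: [0.5241, 0.1576, 0.0568]
tool_rot: [0.0, 0.025, 1.0, 0.0]
wrist_force: [-0.3, 0.2, 0.8]
gripper_width: 0.0
grip_force: 0.0
```

```bash
python3 -c "
from car import *
look('s6')"
```

```text
t 9.533 [(np.float64(0.2944), 0.97), (np.float64(0.1304), 0.83), (np.float64(0.4541), 0.9)] eef [0.5241 0.1576 0.0568]
```

```bash
python3 - <<'E'
from sim import sim
for u in (.022,.024,.025,.026,.027,.028):
    print(u,*[ '%.3f %.3f %s |'%(lambda r:(r[0],r[2],r[3] and '%.2f %.3f %.4f'%r[3]))(sim([u]*30,.2973,v,f,m=m)) for m,v,f in ((.65,.058,.4165),(.78,.058,.4165),(.95,.058,.4165),(.78,.060,.4165),(.78,.056,.4165),(.78,.058,.418))])
E
```

```text
0.022 0.336 0.006 1.30 0.336 -0.0015 | 0.337 0.007 1.36 0.337 -0.0027 | 0.337 0.008 1.43 0.339 -0.0040 | 0.335 0.008 1.32 0.337 -0.0044 | 0.338 0.007 1.39 0.338 -0.0011 | 0.339 0.007 1.40 0.340 -0.0024 |
0.024 0.339 0.006 1.32 0.339 0.0000 | 0.341 0.007 1.38 0.341 0.0000 | 0.342 0.008 1.46 0.342 -0.0006 | 0.340 0.007 1.35 0.340 -0.0010 | 0.341 0.006 1.41 0.341 0.0000 | 0.343 0.007 1.43 0.343 0.0000 |
0.025 0.341 0.006 1.33 0.341 0.0005 | 0.342 0.006 1.39 0.342 0.0000 | 0.344 0.007 1.47 0.344 0.0000 | 0.342 0.007 1.36 0.342 0.0000 | 0.344 0.006 1.43 0.343 0.0015 | 0.345 0.006 1.44 0.345 0.0001 |
0.026 0.343 0.005 1.35 0.343 0.0024 | 0.344 0.006 1.41 0.344 0.0016 | 0.346 0.007 1.48 0.346 0.0008 | 0.343 0.007 1.37 0.343 0.0000 | 0.347 0.006 1.46 0.345 0.0034 | 0.348 0.006 1.47 0.347 0.0020 |
0.027 0.346 0.005 1.38 0.345 0.0043 | 0.347 0.006 1.43 0.346 0.0035 | 0.349 0.007 1.50 0.348 0.0027 | 0.345 0.006 1.39 0.345 0.0017 | 0.350 0.005 1.48 0.348 0.0053 | 0.351 0.006 1.49 0.349 0.0039 |
0.028 0.350 0.005 1.40 0.347 0.0062 | 0.351 0.006 1.46 0.348 0.0054 | 0.353 0.006 1.53 0.350 0.0046 | 0.348 0.006 1.41 0.347 0.0036 | 0.355 0.005 1.51 0.350 0.0072 | 0.355 0.005 1.52 0.352 0.0058 |
```

{"method": "drive_tool", "body": {
  "plan": [
    [0.006, 0.118, 0, 0, 0, 0, -1],
    [0.006, 0.118, 0, 0, 0, 0, -1],
    [0.006, 0.118, 0, 0, 0, 0, -1],
    [0.006, 0.118, 0, 0, 0, 0, -1],
    [0.006, 0.118, 0, 0, 0, 0, -1],
    [0.006, 0.118, 0, 0, 0, 0, -1],
    [0.006, 0.118, 0, 0, 0, 0, -1],
    [0.006, 0.118, 0, 0, 0, 0, -1]
  ]
}}

```text
time: 10.25
eef_pos: [0.5247, 0.1764, 0.0563]
tool_rot: [-0.0, 0.025, 1.0, -0.0]
wrist_force: [-0.7, 0.2, 0.0]
gripper_width: 0.0002
grip_force: 0.0
```

{"method": "drive_tool", "body": {
  "plan": [
    [0.006, 0.118, 0, 0, 0, 0, -1],
    [0.006, 0.118, 0, 0, 0, 0, -1],
    [0.006, 0.118, 0, 0, 0, 0, -1],
    [0.006, 0.118, 0, 0, 0, 0, -1]
  ]
}}

```text
time: 10.58
eef_pos: [0.5252, 0.1858, 0.0562]
tool_rot: [-0.0, 0.025, 1.0, -0.0]
wrist_force: [0.4, 0.0, -0.2]
gripper_width: 0.0002
grip_force: 0.0
```

```bash
python3 -c "
from car import *
look('s7')"
```

```text
t 10.583 [(np.float64(0.3434), 0.72), (np.float64(0.1794), 0.82), (np.float64(0.3342), 0.74)] eef [0.5252 0.1858 0.0562]
```

```bash
python3 - <<'E'
from car import *
s=pickle.load(open('pics/s7.pkl','rb'))
a=cv2.resize(s['image'][170:290,300:500,::-1],None,fx=4,fy=4,interpolation=cv2.INTER_CUBIC)
cv2.imwrite('pics/c7.png',a)
for x in (.334,.338,.342,.346): print(x,[((proj(s,W(p,(X,x-.23+Y,.088)))-[300,170])*4).round(0).tolist() for X,Y in((-.058,-.06),(.058,-.06),(.058,.06),(-.058,.06))])
from sim import sim
for m in (.65,.78,.95): print([round(sim([.0236]*30,.2973,.058,.4165,m=m,tend=te)[0],4) for te in (.8,.9,1.0,1.1,1.2,1.3)])
E
```

```text
0.334 [[342.0, 32.0], [390.0, 181.0], [568.0, 147.0], [512.0, 1.0]]
0.338 [[347.0, 31.0], [396.0, 180.0], [574.0, 146.0], [518.0, 0.0]]
0.342 [[353.0, 30.0], [402.0, 179.0], [580.0, 145.0], [524.0, -1.0]]
0.346 [[359.0, 29.0], [408.0, 178.0], [585.0, 144.0], [529.0, -2.0]]
[np.float64(0.3363), np.float64(0.3379), np.float64(0.3385), np.float64(0.3386), np.float64(0.3386), np.float64(0.3386)]
[np.float64(0.3372), np.float64(0.3391), np.float64(0.34), np.float64(0.3403), np.float64(0.3401), np.float64(0.3401)]
[np.float64(0.338), np.float64(0.3404), np.float64(0.3417), np.float64(0.3422), np.float64(0.3422), np.float64(0.342)]
```

View pics/c7.png

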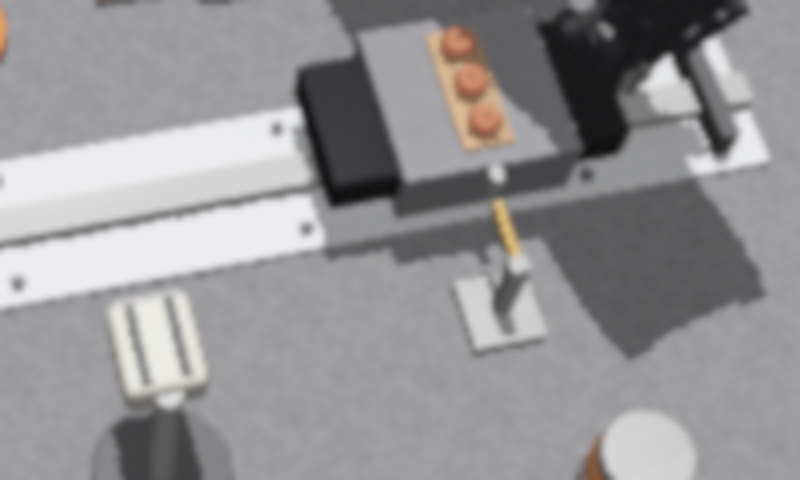

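```bash
python3 - <<'E'
from car import *
s=pickle.load(open('pics/s7.pkl','rb'))
def rp(X):
    c,n=np.cos(p[2]),np.sin(p[2]);d=X-[p[0],p[1],0];return round(c*d[0]+n*d[1],4),round(-n*d[0]+c*d[1]+.23,4)
t=lambda x,y:(300+(x+.5)/4-.5,170+(y+.5)/4-.5)
for n,q,z in (('tip',(498,203),.074),('mid',(507,228),.074),('fin',(497,170),.088),('fin',(497,175),.08),('fin',(498,178),.074),('cornerL',(402,181),.088),('cornerR',(582,147),.088),('farL',(359,33),.088)): print(n,rp(atz(s,t(*q),z)))
E
```

```text
tip (np.float64(0.0799), np.float64(0.3411))
mid (np.float64(0.0985), np.float64(0.3412))
fin (np.float64(0.0633), np.float64(0.3432))
fin (np.float64(0.063), np.float64(0.3447))
fin (np.float64(0.0623), np.float64(0.3467))
cornerL (np.float64(0.0584), np.float64(0.2808))
cornerR (np.float64(0.0584), np.float64(0.4025))
farL (np.float64(-0.056), np.float64(0.2844))
```

The fin is about 2 mm past the blade with a little spring force left. I'll recede slightly slower so it eases back, then move clear.

{"method": "drive_tool", "body": {
  "plan": [
    [0.005, 0.09, 0, 0, 0, 0, -1],
    [0.005, 0.09, 0, 0, 0, 0, -1],
    [0.005, 0.1, 0, 0, 0, 0, -1],
    [0.006, 0.12, 0, 0, 0, 0, -1],
    [0.01, 0.2, 0, 0, 0, 0, -1],
    [0.015, 0.3, 0, 0, 0, 0, -1]
  ]
}}

```text
time: 11.13
eef_pos: [0.5262, 0.2037, 0.0563]
tool_rot: [0.0, 0.025, 1.0, -0.0]
wrist_force: [0.4, -0.1, -0.7]
gripper_width: -0.0
grip_force: 0.0
```

```bash
python3 -c "
from car import *
look('s8')"
```

```text
t 11.133 [(np.float64(0.3462), 0.91), (np.float64(0.182), 0.82), (np.float64(0.5037), 0.87)] eef [0.5262 0.2037 0.0563]
```

```bash
cat >> car.py <<'E'
def shift(a,b,z=.088,s0=.343): # carriage shift between two pictures, mm
    A,B=rect(a,z),rect(b,z); c=int((s0+.1)*2000); t=A[110:225,c-200:c+50]; m=cv2.matchTemplate(B[105:230,c-260:c+110],t,cv2.TM_CCOEFF_NORMED)
    i=np.unravel_index(m.argmax(),m.shape); j=i[1]; r=m[i[0],j-1:j+2]; d=(r[0]-r[2])/(2*(r[0]-2*r[1]+r[2])); return (j+d-60)*.5, m.max()
ld=lambda f:pickle.load(open(f'pics/{f}.pkl','rb'))
E
python3 -c "
from car import *
look('s9')
print(shift(ld('s7'),ld('s8')),shift(ld('s8'),ld('s9')))"
```

```text
t 11.183 [(np.float64(0.3463), 0.93), (np.float64(0.182), 0.82), (np.float64(0.5038), 0.88)] eef [0.5263 0.2048 0.0563]
(np.float64(2.1307248920202255), np.float32(0.9924422)) (np.float64(0.0015451780054718256), np.float32(0.99994385))
```

{"method": "drive_tool", "body": {
  "plan": [
    [0, 0, 0, 0, 0, 0, -1],
    [0, 0, 0, 0, 0, 0, -1],
    [0, 0, 0, 0, 0, 0, -1],
    [0, 0, 0, 0, 0, 0, -1]
  ]
}}

```text
time: 11.57
eef_pos: [0.5261, 0.2035, 0.0563]
tool_rot: [-0.0, 0.025, 1.0, -0.0]
wrist_force: [-0.3, 0.1, -0.4]
gripper_width: 0.0003
grip_force: 0.0
```

```bash
python3 -c "
from car import *
look('s10')
print(shift(ld('s9'),ld('s10')))
look('t10','top')
a=ld('s10')['image'][195:245,405:455,::-1]; b=ld('t10')['image'][130:180,220:270,::-1]
f=lambda x:cv2.resize(x,(400,400),interpolation=cv2.INTER_CUBIC)
cv2.imwrite('pics/c10.png',np.hstack([f(a),f(b)]))"
```

```text
t 11.567 [(np.float64(0.3462), 0.93), (np.float64(0.182), 0.82), (np.float64(0.5037), 0.86)] eef [0.5261 0.2035 0.0563]
(np.float64(-0.0021727723069489002), np.float32(0.9999202))
t 11.617 [(np.float64(0.3478), 0.88), (np.float64(0.1818), 0.81), (np.float64(0.3462), 0.89)] eef [0.5261 0.2034 0.0563]
```

View pics/c10.png

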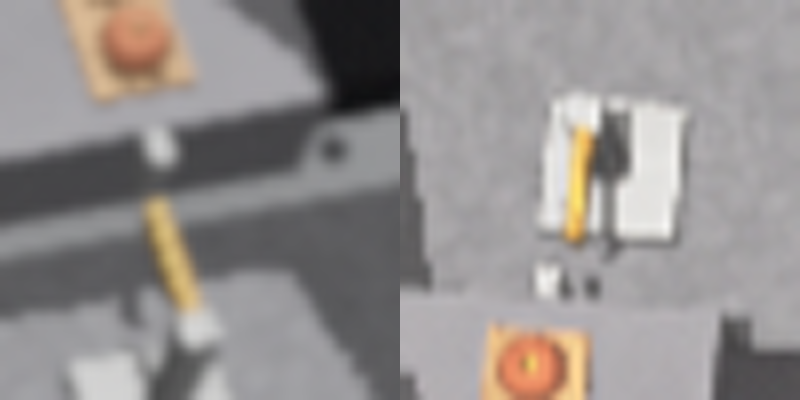

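The carriage is at rest with its fin about 5 mm past the blade, confirmed in both views. I'll ease it back gently on the same front pad.

{"method": "drive_tool", "body": {
  "plan": [
    [-0.005, -0.1, 0, 0, 0, 0, -1],
    [-0.005, -0.1, 0, 0, 0, 0, -1],
    [-0.005, -0.1, 0, 0, 0, 0, -1],
    [-0.002, -0.05, 0, 0, 0, 0, -1],
    [-0.001, -0.02, 0, 0, 0, 0, -1],
    [-0.001, -0.018, 0, 0, 0, 0, -1],
    [-0.001, -0.018, 0, 0, 0, 0, -1],
    [-0.001, -0.018, 0, 0, 0, 0, -1]
  ]
}}

```text
time: 12.33
eef_pos: [0.5257, 0.1951, 0.0563]
tool_rot: [0.0, 0.025, 1.0, 0.0]
wrist_force: [0.4, -0.2, -0.2]
gripper_width: 0.0002
grip_force: 0.0
```

{"method": "drive_tool", "body": {
  "plan": [
    [-0.001, -0.018, 0, 0, 0, 0, -1],
    [-0.001, -0.018, 0, 0, 0, 0, -1],
    [-0.001, -0.018, 0, 0, 0, 0, -1],
    [-0.001, -0.018, 0, 0, 0, 0, -1],
    [-0.001, -0.018, 0, 0, 0, 0, -1],
    [-0.001, -0.018, 0, 0, 0, 0, -1],
    [-0.001, -0.018, 0, 0, 0, 0, -1],
    [-0.001, -0.018, 0, 0, 0, 0, -1]
  ]
}}

```text
time: 13.0
eef_pos: [0.5256, 0.1922, 0.0563]
tool_rot: [0.0, 0.025, 1.0, 0.0]
wrist_force: [0.2, -0.9, -0.0]
gripper_width: 0.0004
grip_force: 0.0
```

```bash
python3 -c "
from car import *
look('s11')
print(shift(ld('s10'),ld('s11')))"
```

```text
t 13.0 [(np.float64(0.3455), 0.77), (np.float64(0.182), 0.82), (np.float64(0.5064), 0.78)] eef [0.5256 0.1922 0.0563]
(np.float64(-0.13173320889472961), np.float32(0.99644625))
```

{"method": "drive_tool", "body": {
  "plan": [
    [-0.001, -0.018, 0, 0, 0, 0, -1],
    [-0.001, -0.018, 0, 0, 0, 0, -1],
    [-0.001, -0.018, 0, 0, 0, 0, -1],
    [-0.001, -0.018, 0, 0, 0, 0, -1],
    [-0.001, -0.018, 0, 0, 0, 0, -1],
    [-0.001, -0.018, 0, 0, 0, 0, -1]
  ]
}}

```text
time: 13.55
eef_pos: [0.5254, 0.19, 0.0563]
tool_rot: [0.0, 0.025, 1.0, 0.0]
wrist_force: [0.1, 0.3, -0.1]
gripper_width: 0.0002
grip_force: 0.0
```

```bash
python3 -c "
from car import *
look('s12')
print(shift(ld('s10'),ld('s12')),shift(ld('s11'),ld('s12')))"
```

```text
t 13.55 [(np.float64(0.3447), 0.78), (np.float64(0.1811), 0.82), (np.float64(0.5052), 0.77)] eef [0.5254 0.19   0.0563]
(np.float64(-0.980585465207696), np.float32(0.9967698)) (np.float64(-0.8570961803197861), np.float32(0.99869925))
```

{"method": "drive_tool", "body": {
  "plan": [
    [0, 0, 0, 0, 0, 0, -1],
    [0, 0, 0, 0, 0, 0, -1],
    [0, 0, 0, 0, 0, 0, -1],
    [0, 0, 0, 0, 0, 0, -1],
    [0, 0, 0, 0, 0, 0, -1],
    [0, 0, 0, 0, 0, 0, -1]
  ]
}}

```text
time: 14.1
eef_pos: [0.5254, 0.19, 0.0563]
tool_rot: [-0.0, 0.025, 1.0, -0.0]
wrist_force: [-0.8, 0.3, -0.2]
gripper_width: -0.0
grip_force: 0.0
```

```bash
python3 -c "
from car import *
look('s13')
print(shift(ld('s10'),ld('s13')),shift(ld('s12'),ld('s13')))"
```

```text
t 14.1 [(np.float64(0.3422), 0.84), (np.float64(0.1784), 0.82), (np.float64(0.5031), 0.77)] eef [0.5254 0.19   0.0563]
(np.float64(-3.5348607674241066), np.float32(0.9978863)) (np.float64(-2.571480117738247), np.float32(0.9971129))
```

{"method": "drive_tool", "body": {
  "plan": [
    [0.01, 0.2, 0, 0, 0, 0, -1],
    [0.02, 0.4, 0, 0, 0, 0, -1],
    [0.02, 0.4, 0, 0, 0, 0, -1],
    [0.02, 0.4, 0, 0, 0, 0, -1],
    [0.02, 0.4, 0, 0, 0, 0, -1],
    [0, 0, 0, 0, 0, 0, -1],
    [0, 0, 0, 0, 0, 0, -1],
    [0, 0, 0, 0, 0, 0, -1]
  ]
}}

```text
time: 14.82
eef_pos: [0.5271, 0.2261, 0.0562]
tool_rot: [-0.0, 0.025, 1.0, -0.0]
wrist_force: [0.1, 0.4, 0.5]
gripper_width: -0.0001
grip_force: 0.0
```

```bash
python3 -c "
from car import *
look('s14')
print(shift(ld('s10'),ld('s14')),shift(ld('s13'),ld('s14')))
look('t14','top');look('s15');print(shift(ld('s14'),ld('s15')))
a=ld('s15')['image'][195:245,405:455,::-1]; b=ld('t14')['image'][130:180,220:270,::-1]
f=lambda x:cv2.resize(x,(400,400),interpolation=cv2.INTER_CUBIC)
cv2.imwrite('pics/c15.png',np.hstack([f(a),f(b)]))"
```

```text
t 14.817 [(np.float64(0.3421), 0.97), (np.float64(0.34), 0.92), (np.float64(0.5017), 0.93)] eef [0.5271 0.2261 0.0562]
(np.float64(-4.6333939135074615), np.float32(0.9976396)) (np.float64(-1.0846463590860367), np.float32(0.994156))
t 14.867 [(np.float64(0.343), 0.92), (np.float64(0.1769), 0.82), (np.float64(0.3411), 0.89)] eef [0.5272 0.2259 0.0562]
t 14.917 [(np.float64(0.3421), 0.97), (np.float64(0.34), 0.92), (np.float64(0.5017), 0.93)] eef [0.5272 0.2258 0.0563]
(np.float64(-0.003489444265142083), np.float32(0.99994284))
```

View pics/c15.png

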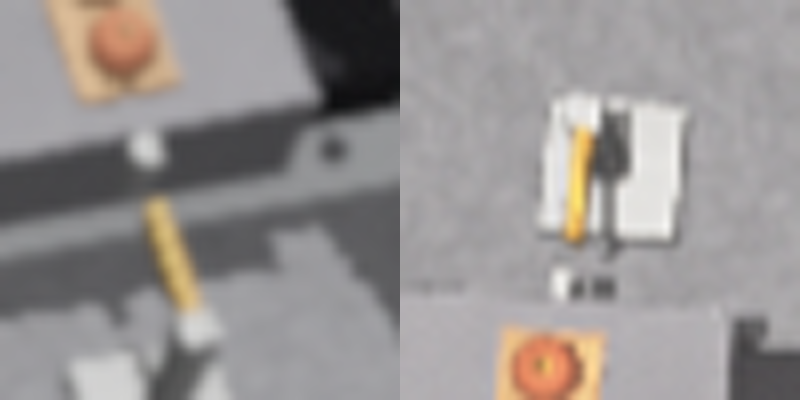

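The carriage is at rest again, with the fin within about 1 mm of the blade line. I'll lift clear and let it stand.

{"method": "drive_tool", "body": {
  "plan": [
    [0.02, 0.3, 0.5, 0, 0, 0, -1],
    [0, 0.3, 0.9, 0, 0, 0, -1],
    [0, 0.2, 0.9, 0, 0, 0, -1],
    [0, 0, 0.9, 0, 0, 0, -1],
    [0, 0, 0.9, 0, 0, 0, -1],
    [0, 0, 0.9, 0, 0, 0, -1],
    [0, 0, 0.9, 0, 0, 0, -1],
    [0, 0, 0.5, 0, 0, 0, -1]
  ]
}}

```text
time: 15.63
eef_pos: [0.5281, 0.2419, 0.1863]
tool_rot: [0.001, 0.025, 1.0, 0.0]
wrist_force: [0.3, 1.0, 0.2]
gripper_width: 0.0001
grip_force: 0.0
```

{"method": "drive_tool", "body": {
  "plan": [
    [0, 0, 0, 0, 0, 0, -1],
    [0, 0, 0, 0, 0, 0, -1],
    [0, 0, 0, 0, 0, 0, -1],
    [0, 0, 0, 0, 0, 0, -1],
    [0, 0, 0, 0, 0, 0, -1],
    [0, 0, 0, 0, 0, 0, -1],
    [0, 0, 0, 0, 0, 0, -1],
    [0, 0, 0, 0, 0, 0, -1]
  ]
}}

```text
time: 16.3
eef_pos: [0.5276, 0.2421, 0.1841]
tool_rot: [-0.0, 0.025, 1.0, -0.0]
wrist_force: [-0.4, 0.5, -0.2]
gripper_width: 0.0001
grip_force: 0.0
```

{"method": "drive_tool", "body": {
  "plan": [
    [0, 0, 0, 0, 0, 0, -1],
    [0, 0, 0, 0, 0, 0, -1],
    [0, 0, 0, 0, 0, 0, -1],
    [0, 0, 0, 0, 0, 0, -1],
    [0, 0, 0, 0, 0, 0, -1],
    [0, 0, 0, 0, 0, 0, -1],
    [0, 0, 0, 0, 0, 0, -1],
    [0, 0, 0, 0, 0, 0, -1]
  ]
}}

```text
time: 16.97
eef_pos: [0.5276, 0.2421, 0.1843]
tool_rot: [0.0, 0.025, 1.0, -0.0]
wrist_force: [0.4, -0.0, -1.1]
gripper_width: -0.0001
grip_force: 0.0
```

{"method": "drive_tool", "body": {
  "plan": [
    [0, 0, 0, 0, 0, 0, -1],
    [0, 0, 0, 0, 0, 0, -1],
    [0, 0, 0, 0, 0, 0, -1],
    [0, 0, 0, 0, 0, 0, -1],
    [0, 0, 0, 0, 0, 0, -1],
    [0, 0, 0, 0, 0, 0, -1],
    [0, 0, 0, 0, 0, 0, -1],
    [0, 0, 0, 0, 0, 0, -1]
  ]
}}

```text
time: 17.63
eef_pos: [0.5277, 0.2421, 0.1843]
tool_rot: [0.0, 0.025, 1.0, 0.0]
wrist_force: [0.3, 0.5, -0.4]
gripper_width: 0.0
grip_force: 0.0
```

{"method": "drive_tool", "body": {
  "plan": [
    [0, 0, 0, 0, 0, 0, -1],
    [0, 0, 0, 0, 0, 0, -1],
    [0, 0, 0, 0, 0, 0, -1],
    [0, 0, 0, 0, 0, 0, -1],
    [0, 0, 0, 0, 0, 0, -1],
    [0, 0, 0, 0, 0, 0, -1],
    [0, 0, 0, 0, 0, 0, -1],
    [0, 0, 0, 0, 0, 0, -1]
  ]
}}

```text
time: 18.3
eef_pos: [0.5276, 0.2421, 0.1843]
tool_rot: [-0.0, 0.025, 1.0, -0.0]
wrist_force: [-0.4, 0.6, -0.2]
gripper_width: -0.0003
grip_force: 0.0
```

{"method": "drive_tool", "body": {
  "plan": [
    [0, 0, 0, 0, 0, 0, -1],
    [0, 0, 0, 0, 0, 0, -1],
    [0, 0, 0, 0, 0, 0, -1],
    [0, 0, 0, 0, 0, 0, -1],
    [0, 0, 0, 0, 0, 0, -1],
    [0, 0, 0, 0, 0, 0, -1],
    [0, 0, 0, 0, 0, 0, -1],
    [0, 0, 0, 0, 0, 0, -1]
  ]
}}

```text
time: 18.97
eef_pos: [0.5276, 0.2421, 0.1843]
tool_rot: [-0.0, 0.025, 1.0, -0.0]
wrist_force: [0.1, -0.2, -0.1]
gripper_width: 0.0002
grip_force: 0.0
```

```bash
python3 -c "
from car import *
look('s16'); r=shift(ld('s15'),ld('s16')); print(r)
if abs(r[0])<1: print(hand_in())"
```

```text
t 18.967 [(np.float64(0.3421), 0.97), (np.float64(0.3406), 0.91), (np.float64(0.5023), 0.94)] eef [0.5276 0.2421 0.1843]
(np.float64(0.005869289394468069), np.float32(0.9999411))
the job is handed in; nothing more can be done
None
```

Handed in at about 19 s: the carriage passed the lamp at about 9 cm/s, was braked on its front pad, overshot by about 5 mm and was eased back on the same pad, then stood free for 4 s with its fin about 1 mm from the pointer (by camera estimate), never reaching the end stop.

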